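# Pull the fume extractor's filter and hold it up over the dust tray

### The job

The bench fume extractor's filter is due for inspection: press the extractor's mushroom stop fully down so that it stays latched, then lift the flap on its top by the bar handle until it stands open by itself, upright or beyond, and draw the filter cassette hidden beneath straight up out of its slot by its pull tab. Finish while still holding the filter: gripped, upright and still in the air over the middle of the steel dust tray, its bottom edge about a hand's width (10 cm) or more above the bench and touching nothing else. Leave the stop pressed and the flap standing open, and do not disturb the tray, the brush in it or the other things on the bench and on the extractor.

Things in the scene. Friction and masses are not known exactly. Their poses are not given: they have to be found in the camera images.
- extractor: bench fume extractor, fixed: cream metal box 200 (its x) x 330 (its y) x 140 mm high, origin under it: x -100 (front, dial) to 100 (rear; a suction hood reaches to x = 188), y -160 to 170, deck at z = 140. The deck from y = 35 to 170 carries the stop and a tin, the flap covers the rest. Under the flap: a well, x -80 to 80, y -145 to 30, floor at z = 100 mm, with the filter's slot in its floor
- stop (a joint): mushroom stop button, travel 0 (up) to 0.008 m (fully down), pressed straight down with about 4 to 6 N; it latches: it stays where it was pressed
- stop_top (a point): middle of the top of the mushroom head (head diameter 40 mm), 40 mm above the extractor's deck when up; at extractor x = 42, y = 108 mm. Moves with the button
- flap (a joint): angle of the service flap, 0 shut, 1.75 rad at its stop (leaning slightly backwards past upright); hinged along the extractor's -y edge, the axis along the extractor's x. A stiff friction hinge: it stays at any angle; about 2 N at the handle moves it
- flap_hinge (a point): middle of the flap's hinge axis, at extractor x = 0, y = -152, z = 140.5 mm. The flap is a plate 174 x 190 x 6 mm that reaches from 3 mm behind the axis to 187 mm in front of it
- flap_handle (a point): middle of the flap's handle, moves with the flap: a round bar 10 mm thick, 84 mm long, parallel to the hinge, 74 mm clear between its posts, axis 35 mm above the flap's top face, 170 mm in front of and 41 mm above the hinge axis. A gripper pointing down can hold it from shut to upright: the bar turns between the pads and the fingers clear the plate
- filter: hidden filter cassette, loose, 0.08 to 0.17 kg: upright pleated plate 110 (its x) x 14 (its y) x 80 mm high with a pull tab on its top edge. Origin in the middle of its bottom edge, z up. At the start it stands in a slot 115 x 19 mm centred at extractor x = 0, y = -55, slot floor at z = 22 mm, its axes parallel to the extractor's; drawn straight up by its tab it slides freely
- filter_tab (a point): grip point on the filter's pull tab, 102 mm above its bottom edge. The tab is 40 (x) x 10 (y) mm and rises from 80 to 110 mm above the bottom edge; in the slot its top is 8 mm below the shut flap, its foot 2 mm above the well's floor; more than 70 mm is free on both y sides of it in the open well
- tray: loose shallow steel tray, 220 (its x) x 160 (its y) x 20 mm high, wall 3 mm, standing on the bench to the left of the extractor; origin under its middle. A brush lies in it
- brush: soft brush lying in the tray, 150 mm long, 20 mm wide, 12 mm high; bystander
- tip_tin: small steel tin on the extractor's deck beside the stop, diameter 42, height 24 mm; bystander
- jar: white screw-lid jar, diameter 68, height 100 mm; bystander
- dropper: glue dropper bottle, diameter 38, height 110 mm; bystander
- carton: small cardboard carton, 50 x 70 x 28 mm; bystander
- ribbed_box: long white box with a ribbed lid, 254 (its x) x 78 x 55 mm; bystander
- pliers: pliers with sleeved handles, 135 mm long (its x), 14 mm high, origin near the pivot; bystander
- screwdriver: screwdriver, 170 mm long (its x); bystander

How it is judged:
By the outcome, as a careful person would: the job done as asked, in the order asked, and still so for the second after the job is handed in, while the arm keeps its last pose, push and grip.
It also fails if it takes over 70 s, if anything falls off the work surface, if the arm or the gripper's body presses on something with over 40 N, if the wrist force passes 120 N, or if a joint passes its speed limit or range.

### The arm

A 6-joint arm with a two-finger parallel gripper is mounted at the origin on the work surface. World frame = base frame: x ahead of the robot, y to its left, z up, the work surface at z = 0. Lengths are in m, angles in rad, forces in N, time in s.
With the tool pointing down it reaches from about 0.325 to 0.9 m from the base axis. Payload 6.1 kg.
Tool frame: the origin (TCP) lies between the finger pads; the fingertips stand 25 mm ahead of it and the grasp point (between the pads) lies 6 mm ahead of it; z points along the fingers, y is the line along which they close (so a half turn about z gives the same grasp; the last joint's range is limited). The gripper opens to 87 mm and grips with 3 to 60 N. Pads are 19 mm wide; open, the fingers measure 117 mm over their backs; the gripper's body (75 mm by 190 mm) begins 51 mm behind the grasp point.
Start: joints at [1.158, 0.22, 1.526, -0, 1.395, -0.126], TCP at [0.177, 0.599, 0.248] pointing down, gripper open.
Joint ranges: [-2.98, 2.98], [-0.91, 2.08], [0.09, 2.57], [-1.24, 4.39], [0.2, 2.65], [-2.68, 2.68]. Speed limits (rad/s): [2.57, 2.57, 3.01, 3.14, 3.14, 3.14].

### API

Orientations are given as a rotation vector (axis times angle).
In Python, from workcell import readout, capture, camera_info, arm, boxes_of, tip_of gives the robot as it stands.
- The arm moves only by the shell command python3 -m jog 'ROWS' [FORCE]. ROWS is JSON, a list of rows, each a list of 3 entries, a list of its own where there are three numbers: the turn, a rotation vector about the tool's x, y, z in degrees, then the shift along the tool's x, y, z in cm, then the opening, from 0 (shut) to 1 (fully open). In form: [[[wx, wy, wz], [x, y, z], gripper], ...]. A call has 1 to 10 rows; each row shifts and turns the commanded pose from where the row before left it, along the tool's axes as they then stand; what a row does not reach is not made up. A row lasts 1/10 s, in which the tool goes at most 50 mm and 8.59 degrees, less where a joint would pass 70% of its speed; a pose out of reach is approached as far as the arm can. A call with a gripper value outside its range is refused whole. The fingers move at their own pace and stop on an object; FORCE is the grip in N (left out, the last holds). Time passes only in rows, so rows that do not move let the fingers close. It gives the time, the measured TCP pose, the force, the opening and the grip force at its end, in the units of the state.
- readout.get_obs(): the state, without advancing time (a new reading comes with each control period).
- capture(name): name is "scene" or "top" or "wrist"; returns the picture (480x640x3 uint8, red, green, blue); there is no depth.
- camera_info(name): a dict with "mtx" (3x3 intrinsics, pixels), "D" ([k1, k2, p1, p2, k3] as OpenCV has them; the pictures are not rectified), "position" and "orientation" of the camera in the world; the wrist camera has in their place "hand_eye" (4x4, takes a point from camera to tool coordinates, whose origin is the TCP and whose axes are the flange's). Camera axes: x right, y down, z forward; pixel columns grow to the right and rows downward; lengths in m; the calibration is good to about 2 mm. A picture is of the moment at which its call begins: read the wrist's pose just before it. camera_info takes no time and is no camera call.
- arm.sign_off(): hands the job in; it is judged then, once.
Trained networks look in the newest picture that a camera, given by its name, has taken for a name from the list of things; names that differ only in an ending like _2 or _b are one class to them, and where a whole thing is asked for, a point or a joint stands for the part that bears it (a point fixed in the world has none). Each returns a list of dicts, best first, with "p" (0 to 1); they miss things now and then, are a little off and sometimes report something else, mostly with a low value. They report only what shows in the picture. A call takes as long as a camera call.
- boxes_of(camera, label): "bbox" ([left, top, width, height] in pixels, round what is visible of it).
- tip_of(camera, label): "xy" ([column, row] in pixels: a listed point, or the origin of a listed thing).
The state is a dict: "clock": time; "joint_pos": joint angles; "qd": joint speeds; "joint_torque": joint torques, N m; "tool_pos": TCP position; "tool_rot": TCP orientation; "force": force on the tool from outside, world axes, zero at the start; "wrist_torque": the same for the moment, N m; "opening": finger opening in m; "grasp_force": force on a finger pad.
Only numpy, scipy, OpenCV 4.12 (cv2) and the standard library are available. Lean on these libraries where they do the work, as an engineer would, in place of code of your own. Each camera call takes 0.05 s, during which the arm holds its last target. There are 200 camera calls.

## Working session

There is one attempt and no reset: what is moved stays moved. The work goes in short steps, Python scripts to look and compute and a shell command to move; the robot and the scene stay as the last step left them, time stands still between calls to the robot, and variables do not carry over. Pictures are saved under pics/ and viewed, at most 10 in all, crops included, and the job is handed in when it is done.

```bash
mkdir -p pics; cat > h.py <<'E'
import numpy as np, cv2
from scipy.spatial.transform import Rotation as R
from workcell import readout, capture, camera_info, arm, boxes_of, tip_of
def cam(n):
    c=camera_info(n); K=np.array(c["mtx"]);D=np.array(c["D"])
    if "hand_eye" in c:
        o=readout.get_obs();T=np.eye(4);T[:3,:3]=R.from_rotvec(o["tool_rot"]).as_matrix();T[:3,3]=o["tool_pos"]
        T=T@np.array(c["hand_eye"]);return K,D,T[:3,:3],T[:3,3]
    q=np.array(c["orientation"])
    M=q if q.shape==(3,3) else R.from_quat(q).as_matrix() if q.size==4 else R.from_rotvec(q).as_matrix()
    return K,D,M,np.array(c["position"])
def ray(C,px):
    K,D,M,p=C;u=cv2.undistortPoints(np.array([[px]],float),K,D)[0,0];d=M@[u[0],u[1],1];return p,d
def at_z(C,px,z):
    p,d=ray(C,px);return p+d*(z-p[2])/d[2]
def proj(C,X):
    K,D,M,p=C;return cv2.projectPoints((np.atleast_2d(X)-p)@M,np.zeros(3),np.zeros(3),K,D)[0][:,0]
E
python3 - <<'E'
from h import *
import json
print(camera_info("top"));print(camera_info("scene"))
for n in("top","scene"):
    cv2.imwrite(f"pics/{n}0.png",capture(n)[...,::-1])
    for l in ["stop_top","flap_handle","flap_hinge","extractor","tray","brush"]:
        r=tip_of(n,l)[:2]; print(n,l,[(np.round(x["xy"]),round(x["p"],2)) for x in r])
o=readout.get_obs();print(o)
E
```

```text
{'mtx': array([[446.25366809,   0.        , 320.87600392],
       [  0.        , 446.25366809, 237.13733913],
       [  0.        ,   0.        ,   1.        ]]), 'D': array([0.0284116, 0.       , 0.       , 0.       , 0.       ]), 'position': array([0.31791657, 0.01807144, 1.41082625]), 'orientation': array([-2.15138363,  2.14856137, -0.18373931])}
{'mtx': array([[455.9122055 ,   0.        , 317.37279044],
       [  0.        , 455.9122055 , 240.67920587],
       [  0.        ,   0.        ,   1.        ]]), 'D': array([0.00026805, 0.        , 0.        , 0.        , 0.        ]), 'position': array([1.28682087, 0.2532473 , 0.86364696]), 'orientation': array([-1.50619588, -2.01915744,  0.8897123 ])}
top stop_top [(array([338., 214.]), 0.63), (array([260., 174.]), 0.35)]
top flap_handle [(array([379., 222.]), 0.65), (array([480., 220.]), 0.55)]
top flap_hinge [(array([428., 211.]), 0.89)]
top extractor [(array([374., 230.]), 0.83), (array([482., 221.]), 0.6)]
top tray [(array([229., 237.]), 0.92), (array([398., 305.]), 0.66)]
top brush [(array([219., 235.]), 0.56)]
scene stop_top [(ar
[... 254 characters left out ...]
clock': 0.7, 'joint_pos': array([ 1.15792496e+00,  2.20361655e-01,  1.52647835e+00,  1.28219762e-05,
        1.39469498e+00, -1.26044912e-01]), 'qd': array([ 4.73852908e-04, -1.11703499e-03, -1.55766309e-05,  1.58389077e-03,
       -1.81031279e-03, -1.32934528e-04]), 'joint_torque': array([-9.79316901e-04, -4.94437444e+01, -3.87601376e+01,  6.97669247e-02,
        4.74935363e-02, -2.84073838e-05]), 'tool_pos': array([0.17678828, 0.59948303, 0.24757289]), 'tool_rot': array([4.49006140e-01, 3.10933721e+00, 9.25954677e-05]), 'force': array([-0.74859331, -0.07850757,  0.03066825]), 'wrist_torque': array([ 0.03022092, -0.03283801, -0.01533646]), 'grasp_force': 0.0, 'opening': 0.08718679945073077}
```

View pics/top0.png

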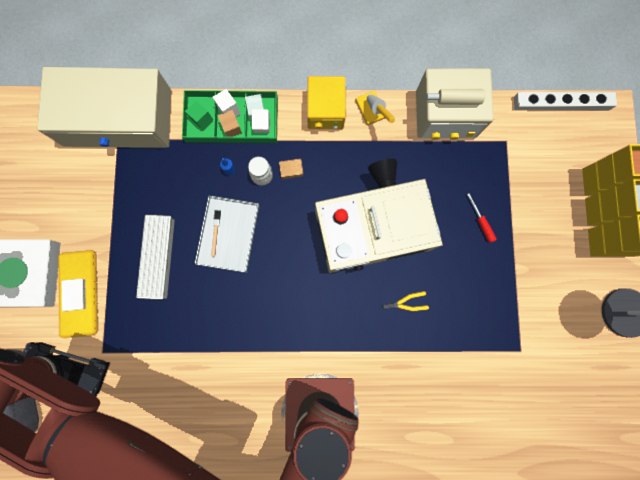

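View pics/scene0.png

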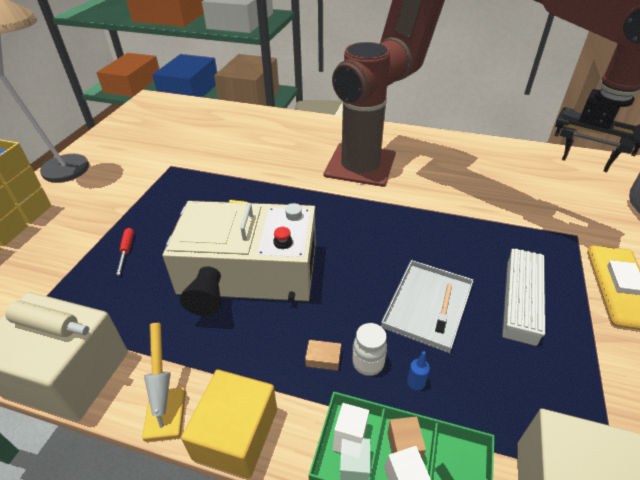

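The top view shows the stop at (341,215), the handle at about (375,222), the tin at (344,250), the tray at about (228,234), and the extractor deck corners near (316,203), (427,181), (441,243) and (328,268). The scene view agrees, with the stop at (282,234) and the handle at (246,220).

```bash
python3 - <<'E'
from h import *
from scipy.optimize import least_squares
C={n:cam(n) for n in("top","scene")}
def red(n,box):
    im=cv2.imread(f"pics/{n}0.png").astype(int);b,g,r=im[...,0],im[...,1],im[...,2]
    m=(r>120)&(g<70)&(b<70);x0,y0,x1,y1=box;k=np.zeros_like(m);k[y0:y1,x0:x1]=1
    y,x=np.nonzero(m&k);return [x.mean(),y.mean()],len(x)
rt=red("top",(325,200,360,232));rs=red("scene",(265,220,300,250));print(rt,rs)
obs=[("top",(42,108,172),rt[0],3),("scene",(42,108,172),rs[0],2),("top",(100,170,140),(316,203),1),("top",(100,-160,140),(427,181),1),("top",(-100,-160,140),(441,243),1),("top",(0,18,181.5),(375,222),1),("scene",(0,18,181.5),(246,219),1)]
def E(p):
    return lambda X:np.r_[p[:2],0]+R.from_euler("z",p[2]).as_matrix()@(np.array(X)/1000)
def f(p): return np.concatenate([w*(proj(C[n],E(p)(X))[0]-u) for n,X,u,w in obs])
s=least_squares(f,[.35,-.1,.19],loss="soft_l1");p=s.x;print(p,np.degrees(p[2]));print(np.round(f(p).reshape(-1,2),1))
for X in [(42,108,180),(0,18,181.5),(0,-55,124),(-100,170,140),(188,0,150)]:print(X,E(p)(X).round(4),np.hypot(*E(p)(X)[:2]).round(3))
np.save("ext.npy",p)
im=cv2.imread("pics/top0.png")
for u in [(208,196),(259,207),(247,272),(196,264)]:print("traycorner",at_z(C["top"],u,.02).round(3))
print("tray",at_z(C["top"],(229,237),0).round(3),at_z(C["scene"],(426,308),0).round(3))
out=np.hstack([cv2.resize(im[170:280,180:450],None,fx=2.9,fy=2.9)])
pts=[(x,y,140) for x in(-100,100) for y in(-160,170)]+[(42,108,180),(0,18,181.5)]
for X in pts:
    u=(proj(C["top"],E(p)(X))[0]-[180,170])*2.9;cv2.circle(out,tuple(int(v) for v in u),3,(255,0,255),1)
cv2.imwrite("pics/fit.png",out)
E
```

```text
([np.float64(340.7795275590551), np.float64(215.35433070866142)], 127) ([np.float64(282.15625), np.float64(233.54166666666666)], 96)
[ 0.55375287 -0.17378762  0.21354827] 12.235414869751871
[[-1.  -0.5]
 [-2.1 -4.6]
 [-1.3 -0.4]
 [-2.8 -1.2]
 [ 0.2  2.6]
 [ 0.2  0.3]
 [-0.7 -4.4]]
(42, 108, 180) [ 0.5719 -0.0593  0.18  ] 0.575
(0, 18, 181.5) [ 0.5499 -0.1562  0.1815] 0.572
(0, -55, 124) [ 0.5654 -0.2275  0.124 ] 0.609
(-100, 170, 140) [ 0.42   -0.0288  0.14  ] 0.421
(188, 0, 150) [ 0.7375 -0.1339  0.15  ] 0.75
traycorner [0.664 0.352 0.02 ]
traycorner [0.629 0.19  0.02 ]
traycorner [0.422 0.223 0.02 ]
traycorner [0.447 0.381 0.02 ]
tray [0.535 0.286 0.   ] [ 0.557  0.292 -0.   ]
```

View pics/fit.png

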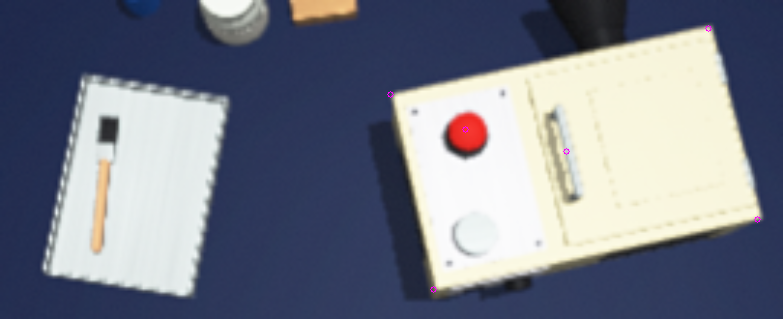

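The overlay confirms the extractor fit to about 1 px in the top view: the stop, handle and deck corners all coincide. The tray is centred near (0.54, 0.287). Next I move over the stop.

```bash
cat >> h.py <<'E'
p_=np.load("ext.npy")
def ext(X): return np.r_[p_[:2],0]+R.from_euler("z",p_[2]).as_matrix()@(np.array(X)/1000)
def go(t,ydeg=None):
    o=readout.get_obs();Rt=R.from_rotvec(o["tool_rot"]);M=Rt.as_matrix()
    print("pos",o["tool_pos"].round(4),"shift cm",(100*M.T@(np.array(t)-o["tool_pos"])).round(2))
    if ydeg is not None:
        a=np.radians(ydeg);y=np.array([np.cos(a),np.sin(a),0]);z=np.array([0,0,-1.]);G=np.c_[np.cross(y,z),y,z]
        print("turn",np.degrees(R.from_matrix(M.T@G).as_rotvec()).round(2),"shift after turn",(100*G.T@(np.array(t)-o["tool_pos"])).round(2))
E
python3 -c "
from h import *
print(camera_info('wrist')['hand_eye'])
t=ext((42,108,0));t[2]=.30;go(t,np.degrees(p_[2])+90)"
```

```text
[[ 1.05310139e-04 -9.62941211e-01 -2.69711352e-01  7.41467321e-02]
 [ 9.99999498e-01  3.70184568e-04 -9.31202516e-04  5.17614802e-04]
 [ 9.96536259e-04 -2.69711118e-01  9.62940766e-01 -1.36523269e-01]
 [ 0.00000000e+00  0.00000000e+00  0.00000000e+00  1.00000000e+00]]
pos [0.1768 0.5995 0.2476] shift cm [-56.54 -52.01  -5.25]
turn [  0.     0.   -28.67] shift after turn [-24.65 -72.76  -5.24]
```

```bash
python3 -m jog '[[[0,0,0],[-1.5,-1.5,-0.5],0],[[0,0,0],[-3,-2.75,-0.5],0],[[0,0,0],[-3,-2.75,-0.5],0],[[0,0,0],[-3,-2.75,-0.5],0],[[0,0,0],[-3,-2.75,-0.5],0],[[0,0,0],[-3,-2.75,-0.5],0],[[0,0,0],[-3,-2.75,-0.5],0],[[0,0,0],[-3,-2.75,-0.5],0],[[0,0,0],[-3,-2.75,-0.5],0],[[0,0,0],[-3,-2.75,-0.5],0]]' 20
python3 -m jog '[[[0,0,0],[-3,-2.75,0],0],[[0,0,0],[-3,-2.75,0],0],[[0,0,0],[-3,-2.75,0],0],[[0,0,0],[-3,-2.75,0],0],[[0,0,0],[-3,-2.75,0],0],[[0,0,0],[-3,-2.75,0],0],[[0,0,-7],[-3,-2.75,0],0],[[0,0,-7],[-2,-2,0],0],[[0,0,-7],[-2,-2,0],0],[[0,0,-7.6],[0,0,0],0]]'
python3 - <<'E'
from h import *
t=ext((42,108,0));t[2]=.30;go(t,np.degrees(p_[2])+90)
C=cam("wrist");cv2.imwrite("pics/w1.png",capture("wrist")[...,::-1])
for l,X in [("stop_top",(42,108,180)),("flap_handle",(0,18,181.5)),("tip_tin",None)]:
    r=tip_of("wrist",l)[:2];print(l,[(x["xy"],x["p"]) for x in r],X and (proj(C,ext(X))[0].round(1),[at_z(C,x["xy"],X[2]/1000).round(4) for x in r],ext(X).round(4)))
E
```

```text
clock: 1.7
tool_pos: [0.3765, 0.2656, 0.2981]
tool_rot: [0.449, 3.109, 0.001]
force: [1.2, -0.2, -0.2]
opening: 0.0151
grasp_force: 0.0
clock: 2.7
tool_pos: [0.5599, -0.0237, 0.2972]
tool_rot: [-0.336, 3.123, -0.002]
force: [-0.8, -0.3, -0.3]
opening: 0.0006
grasp_force: 0.0
pos [ 0.5599 -0.0237  0.2972] shift cm [-0.41 -3.74 -0.27]
turn [-0.06  0.01  0.05] shift after turn [-0.41 -3.74 -0.28]
stop_top [([264.9, 246.0], 0.62), ([141.8, 190.4], 0.18)] (array([267.9, 243.5]), [array([ 0.5744, -0.0612,  0.18  ]), array([ 0.5518, -0.1563,  0.18  ])], array([ 0.5719, -0.0593,  0.18  ]))
flap_handle [([139.7, 189.6], 0.85)] (array([141.2, 188.2]), [array([ 0.5512, -0.1572,  0.1815])], array([ 0.5499, -0.1562,  0.1815]))
tip_tin [([286.6, 109.1], 0.89)] None
```

View pics/w1.png

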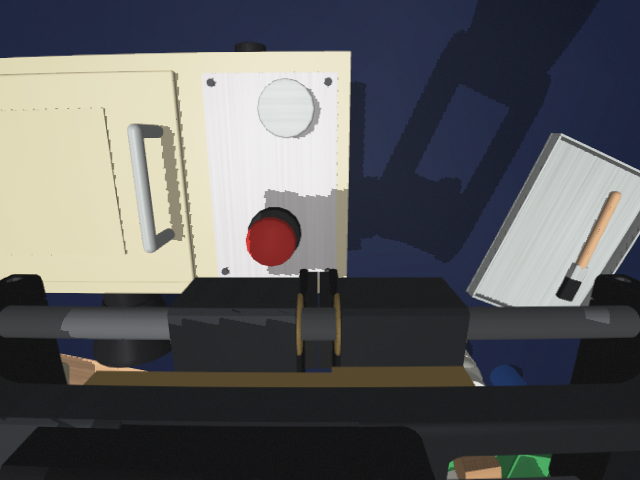

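The wrist view shows the red stop at (271,241), the handle at about (141,190) and the tin at (286,108), all within 2 mm of the fit. Next I centre over the stop and go down.

```bash
python3 -c "
import numpy as np;p=np.load('ext.npy');p[:2]+=[.0013,-.001];np.save('ext.npy',p)"
python3 -m jog '[[[0,0,0],[-0.5,-1.3,0],0],[[0,0,0],[0,-1.3,0],0],[[0,0,0],[0,-1.25,0],0],[[0,0,0],[0,0,2],0],[[0,0,0],[0,0,3],0],[[0,0,0],[0,0,2.5],0],[[0,0,0],[0,0,1],0],[[0,0,0],[0,0,0],0],[[0,0,0],[0,0,0],0]]'
python3 -m jog '[[[0,0,0],[0,0,0.5],0],[[0,0,0],[0,0,0.3],0],[[0,0,0],[0,0,0.2],0],[[0,0,0],[0,0,0.2],0],[[0,0,0],[0,0,0],0]]'
```

```text
clock: 3.8
tool_pos: [0.5721, -0.0579, 0.2137]
tool_rot: [-0.332, 3.123, -0.001]
force: [0.0, 0.2, 0.7]
opening: 0.0003
grasp_force: 0.0
clock: 4.3
tool_pos: [0.5721, -0.0576, 0.2012]
tool_rot: [-0.333, 3.122, -0.001]
force: [0.5, 0.5, 3.9]
opening: 0.0008
grasp_force: 1.5
```

```bash
python3 -m jog '[[[0,0,0],[0,0,0.2],0],[[0,0,0],[0,0,0.2],0],[[0,0,0],[0,0,0.1],0],[[0,0,0],[0,0,0],0]]'
python3 -m jog '[[[0,0,0],[0,0,0.1],0],[[0,0,0],[0,0,0],0]]'
```

```text
clock: 4.7
tool_pos: [0.5722, -0.0576, 0.197]
tool_rot: [-0.333, 3.122, -0.001]
force: [-0.5, -0.0, 9.8]
opening: 0.0004
grasp_force: 4.9
clock: 4.9
tool_pos: [0.5722, -0.0576, 0.1968]
tool_rot: [-0.333, 3.122, -0.001]
force: [-4.0, 0.1, 14.9]
opening: 0.0002
grasp_force: 7.3
```

```bash
python3 -m jog '[[[0,0,0],[0,0,-1.5],0],[[0,0,0],[0,0,-3],0],[[0,0,0],[0,0,-2.5],0],[[0,0,0],[0.5,-2,0],0.5],[[0,0,0],[0.5,-2,0],0.5],[[0,0,0],[0,0,0],0.5]]'
python3 - <<'E'
from h import *
t=ext((0,18,0));t[2]=.1875;go(t,np.degrees(p_[2])+90)
C=cam("wrist");cv2.imwrite("pics/w2.png",capture("wrist")[...,::-1])
for l,X in [("stop_top",(42,108,172)),("flap_handle",(0,18,181.5)),("flap_hinge",(0,-152,140.5)),]:
    r=tip_of("wrist",l)[:2];print(l,[(x["xy"],x["p"]) for x in r],(proj(C,ext(X))[0].round(1),[at_z(C,x["xy"],X[2]/1000).round(4) for x in r],ext(X).round(4)))
E
```

```text
clock: 5.5
tool_pos: [0.5695, -0.1003, 0.2641]
tool_rot: [0.33, -3.123, 0.0]
force: [0.1, -0.1, 0.3]
opening: 0.0169
grasp_force: 0.0
pos [ 0.5695 -0.1003  0.2641] shift cm [ 2.96 -5.18  7.67]
turn [-0.   -0.09 -0.18] shift after turn [ 2.99 -5.18  7.66]
stop_top [([375.0, 262.0], 0.83)] (array([373.1, 265.4]), [array([ 0.5705, -0.0597,  0.172 ])], array([ 0.5732, -0.0603,  0.172 ]))
flap_handle [([238.4, 209.2], 0.69)] (array([235.4, 208.5]), [array([ 0.5513, -0.1553,  0.1815])], array([ 0.5512, -0.1572,  0.1815]))
flap_hinge [([31.0, 198.7], 0.76), ([504.2, 369.3], 0.72)] (array([ 26.4, 199.1]), [array([ 0.5862, -0.3197,  0.1405]), array([0.6531, 0.0832, 0.1405])], array([ 0.5873, -0.3233,  0.1405]))
```

View pics/w2.png

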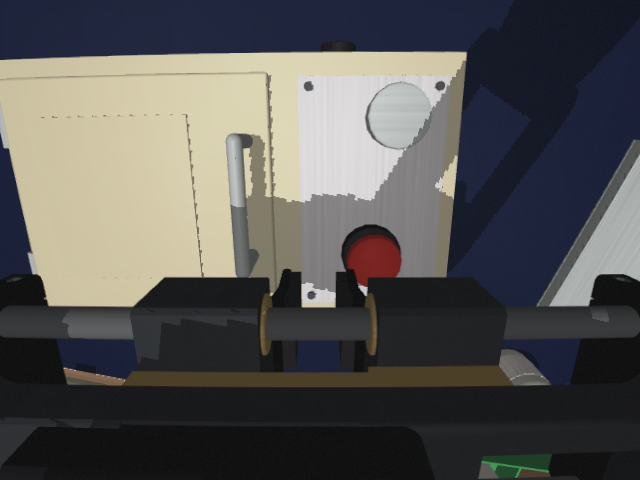

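The wrist view shows the handle bar centred at about (238,207), which agrees with the fit; the pressed stop is at (373,260) and the tin is undisturbed at (398,116). Next I straddle the bar.

```bash
python3 -m jog '[[[0,0,0],[1,-1.7,0],0.5],[[0,0,0],[1,-1.7,0],0.5],[[0,0,0],[1,-1.7,0],0.5],[[0,0,0],[0,0,2],0.5],[[0,0,0],[0,0,3],0.5],[[0,0,0],[0,0,2],0.5],[[0,0,0],[0,0,0.6],0.5],[[0,0,0],[0,0,0],0],[[0,0,0],[0,0,0],0],[[0,0,0],[0,0,0],0]]' 15
python3 -m jog '[[[0,0,0],[0,0,0],0],[[0,0,0],[0,0,0],0],[[0,0,0],[0,0,0],0]]'
```

```text
clock: 6.7
tool_pos: [0.5525, -0.155, 0.1902]
tool_rot: [-0.333, 3.122, -0.002]
force: [-0.1, -0.8, 0.6]
opening: 0.0272
grasp_force: 0.0
clock: 7.0
tool_pos: [0.5521, -0.1557, 0.1894]
tool_rot: [-0.333, 3.122, -0.003]
force: [0.9, -3.2, 1.0]
opening: 0.0093
grasp_force: 15.0
```

```bash
python3 -m jog '[[[0,0,0],[0,-0.35,-1.2],0],[[0,0,0],[0,-0.4,-1.18],0],[[0,0,0],[0,-0.5,-1.15],0],[[0,0,0],[0,-0.59,-1.09],0],[[0,0,0],[0,-0.66,-1.05],0],[[0,0,0],[0,-0.73,-1.01],0],[[0,0,0],[0,-0.8,-0.95],0],[[0,0,0],[0,-0.87,-0.9],0],[[0,0,0],[0,-0.93,-0.82],0],[[0,0,0],[0,-0.99,-0.77],0]]'
python3 -c "
from h import *
o=readout.get_obs();q=R.from_euler('z',-p_[2]).apply(o['tool_pos']-np.r_[p_[:2],0]);print(q,o['joint_pos']);v=q+[0,.152,-.1405-.006];print(np.hypot(v[1],v[2]),np.degrees(np.arctan2(v[2],v[1]))-13.56)"
```

```text
clock: 8.0
tool_pos: [0.5662, -0.2204, 0.2918]
tool_rot: [-0.334, 3.123, 0.004]
force: [0.9, 7.1, 4.8]
opening: 0.0092
grasp_force: 15.0
[ 0.0011836  -0.04696011  0.29182218] [-0.50236127  0.15410651  1.51951077  0.00256084  1.46879659 -2.2868255 ]
0.17930955086095648 40.580331920017485
```

```bash
python3 -m jog '[[[0,0,0],[0,-1.04,-0.62],0],[[0,0,0],[0,-1.08,-0.55],0],[[0,0,0],[0,-1.12,-0.48],0],[[0,0,0],[0,-1.16,-0.42],0],[[0,0,0],[0,-1.19,-0.36],0],[[0,0,0],[0,-1.21,-0.29],0],[[0,0,0],[0,-1.23,-0.2],0],[[0,0,0],[0,-1.25,-0.11],0],[[0,0,0],[0,-1.25,-0.01],0],[[0,0,0],[0,-1.24,0.07],0]]'
cat > fl.py <<'E'
from h import *
o=readout.get_obs();q=R.from_euler('z',-p_[2]).apply(o['tool_pos']-np.r_[p_[:2],0]);print(q,o['joint_pos']);v=q+[0,.152,-.1405-.006];print(np.hypot(v[1],v[2]),np.degrees(np.arctan2(v[2],v[1]))-13.56)
E
python3 fl.py
```

```text
clock: 9.0
tool_pos: [0.5918, -0.3372, 0.322]
tool_rot: [-0.334, 3.12, -0.003]
force: [4.9, 2.4, 3.0]
opening: 0.0093
grasp_force: 15.0
[ 0.00152519 -0.166538    0.32202425] [-6.34061149e-01  3.18176719e-01  1.27081569e+00  1.08232519e-03
  1.54895412e+00 -2.41793105e+00]
0.17612528177059172 81.17478335294884
```

```bash
python3 -m jog '[[[0,0,0],[0,-1.24,0.15],0],[[0,0,0],[0,-1.23,0.25],0],[[0,0,0],[0,-1.2,0.33],0],[[0,0,0],[0,-1.1,0.4],0],[[0,0,0],[0,0,0],0]]'; python3 fl.py
```

```text
clock: 9.5
tool_pos: [0.6023, -0.3851, 0.3088]
tool_rot: [-0.332, 3.12, -0.004]
force: [7.9, -0.4, 3.0]
opening: 0.0093
grasp_force: 15.0
[ 0.00157367 -0.21554116  0.30876081] [-6.79466406e-01  4.05844942e-01  1.18404207e+00  8.86392621e-04
  1.54729469e+00 -2.46227523e+00]
0.174258575871076 97.82525907754042
```

```bash
python3 -m jog '[[[0,0,0],[0,0,0],0.27],[[0,0,0],[0,0,0],0.27],[[0,0,0],[0,0,0],0.27],[[0,0,0],[0,0,-1],0.27],[[0,0,0],[0,0,-2],0.27],[[0,0,0],[0,0,-3],0.27],[[0,0,0],[0,0,-3],0.27],[[0,0,0],[0,2,-1],0.27],[[0,0,0],[0,4,0],0.6],[[0,0,0],[0,4,0],0.8]]'
python3 -m jog '[[[0,0,0],[0,4,0],1],[[0,0,8.5],[0,0,0],1],[[0,0,8.5],[0,0,0],1],[[0,0,8.5],[0,0,0],1],[[0,0,8.5],[0,0,0],1],[[0,0,8.5],[0,0,0],1],[[0,0,8.5],[0,0,0],1],[[0,0,8.5],[0,0,0],1],[[0,0,8.5],[0,0,0],1],[[0,0,8.5],[0,0,0],1]]'
python3 -m jog '[[[0,0,8.5],[0,0,0],1],[[0,0,5],[0,0,0],1],[[0,0,0],[0,0,0],1]]'
python3 - <<'E'
from h import *
t=ext((0,-55,0));t[2]=.130;go(t,np.degrees(p_[2]))
C=cam("wrist");cv2.imwrite("pics/w3.png",capture("wrist")[...,::-1])
for n in("wrist","top","scene"):
  C=cam(n)
  if n!="wrist":capture(n)
  for l,X in [("filter_tab",(0,-55,124)),("filter",(0,-55,22)),("flap_handle",(0,-216,303))]:
    r=tip_of(n,l)[:2];print(n,l,[(x["xy"],x["p"]) for x in r],(proj(C,ext(X))[0].round(1),[at_z(C,x["xy"],X[2]/1000).round(4) for x in r],ext(X).round(4)))
E
```

```text
clock: 10.5
tool_pos: [0.5792, -0.285, 0.4093]
tool_rot: [-0.331, 3.123, -0.001]
force: [0.3, 0.0, -0.1]
opening: 0.0326
grasp_force: 0.0
clock: 11.5
tool_pos: [0.571, -0.2463, 0.4091]
tool_rot: [1.68, 2.654, -0.001]
force: [-0.1, 0.4, -0.3]
opening: 0.087
grasp_force: 0.0
clock: 11.8
tool_pos: [0.5711, -0.2464, 0.409]
tool_rot: [1.974, 2.443, -0.0]
force: [-0.0, 0.8, 0.2]
opening: 0.0872
grasp_force: 0.0
pos [ 0.5711 -0.2464  0.409 ] shift cm [ 1.85 -0.06 27.9 ]
turn [ 0.01  0.04 -0.11] shift after turn [ 1.83 -0.05 27.9 ]
wrist filter_tab [([319.0, 178.8], 0.7)] (array([317.9, 184. ]), [array([ 0.5667, -0.2222,  0.124 ])], array([ 0.5667, -0.2285,  0.124 ]))
wrist filter [([318.2, 171.2], 0.69)] (array([318. , 174.7]), [array([ 0.5659, -0.2234,  0.022 ])], array([ 0.5667, -0.2285,  0.022 ]))
wrist flap_handle [] (array([317.5, 406.6]), [], array([ 0.6008, -0.3859,  0.303 ]))
top filter_tab [([399.2, 218.6], 0.48)] (array([396.9, 220.4]), [array([ 0.5721, -0.2353,  0.124 ])], array([ 0.5667, -0.2285,  0.124 ]))
top filter [([393.0, 225.2], 0.51)] (array([390.9, 226.5]), [array([ 0.5708, -0.2352,  0.022 ])], array([ 0.5667, -0.2285,  0.022 ]))
top flap_handle [([470.6, 193.4], 0.7)] (array([471.2, 194.2]), [array([ 0.6028, -0.3846,  0.303 ])], array([ 0.6008, -0.3859,  0.303 ]))
scene filter_tab [([220.7, 234.8], 0.69)] (array([218. , 231.7]), [array([ 0.5751, -0.2174,  0.124 ])], array([ 0.5667, -0.2285,  0.124 ]))
scene filter [([218.1, 261.6], 0.61)] (array([224.4, 261. ]), [array([ 0.5731, -0.2434,  0.022 ])], array([ 0.5667, -0.2285,  0.022 ]))
scene flap_handle [([132.8, 167.9], 0.91)] (array([133. , 167.8]), [array([ 0.6013, -0.386 ,  0.303 ])], array([ 0.6008, -0.3859,  0.303 ]))
```

View pics/w3.png

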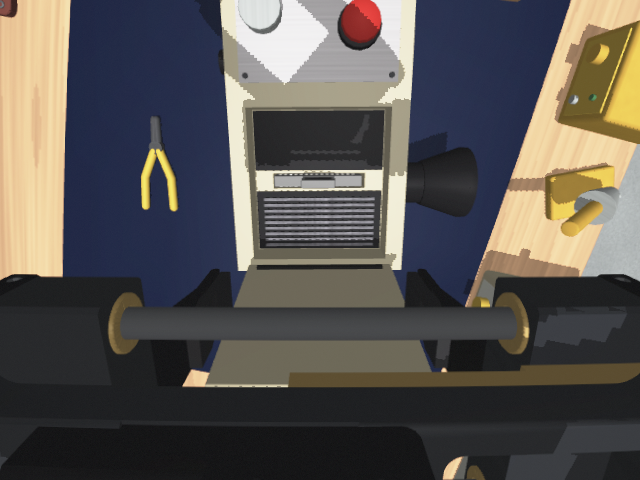

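The wrist view shows the flap standing open. The slot is at about (275–363,174–188) with the tab at (302–335,178–187), close to the predicted (318,184). I descend partway and recheck.

```bash
python3 -m jog '[[[0,0,0],[1,0,1],1],[[0,0,0],[1,0,3],1],[[0,0,0],[0,0,4],1],[[0,0,0],[0,0,4],1],[[0,0,0],[0,0,3],1],[[0,0,0],[0,0,0],1]]'
python3 - <<'E'
from h import *
t=ext((0,-55,0));t[2]=.130;go(t,np.degrees(p_[2]))
C=cam("wrist");im=capture("wrist")[...,::-1].copy()
r=tip_of("wrist","filter_tab")[:2];X=(0,-55,124)
print([(x["xy"],x["p"]) for x in r],proj(C,ext(X))[0].round(1),[at_z(C,x["xy"],.124).round(4) for x in r],ext(X).round(4))
for a in(-20,20):
  for b in(-5,5):
    u=proj(C,ext((a,-55+b,132)))[0];cv2.circle(im,tuple(int(round(v)) for v in u),2,(255,0,255),1)
cv2.imwrite("pics/w4.png",cv2.resize(im[50:300,170:470],None,fx=2.4,fy=2.4))
E
```

```text
clock: 13.0
tool_pos: [0.5644, -0.2252, 0.2524]
tool_rot: [-1.967, -2.437, 0.003]
force: [0.1, 0.3, 0.1]
opening: 0.0869
grasp_force: 0.0
pos [ 0.5644 -0.2252  0.2524] shift cm [-0.45  0.25 12.23]
turn [-0.43 -0.38 -0.06] shift after turn [-0.37  0.16 12.24]
[([318.5, 238.7], 0.84)] [321.6 240.1] [array([ 0.5641, -0.2279,  0.124 ])] [ 0.5667 -0.2285  0.124 ]
```

View pics/w4.png

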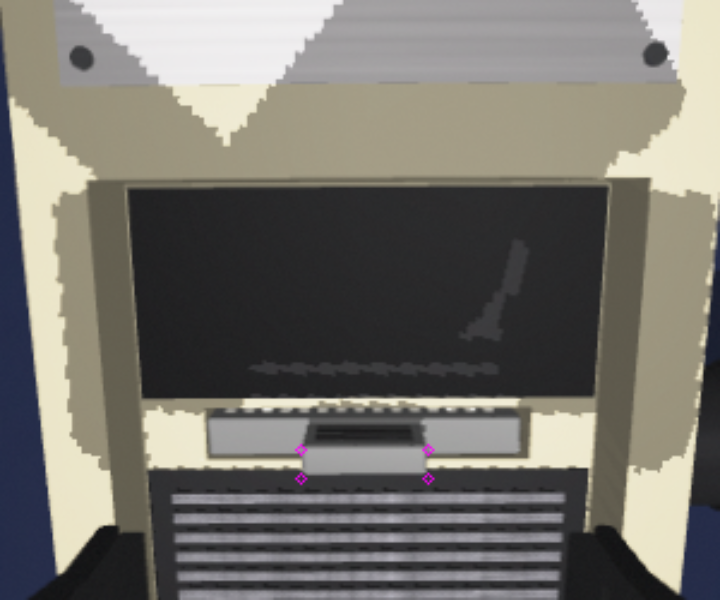

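The crop shows the tab top at (303–427, 445–475), within about 1 mm of the prediction.

```bash
python3 -m jog '[[[0,0,0],[0,0,0],1]]'; python3 -c "
from h import *
t=ext((0,-54,0));t[2]=.130;go(t,np.degrees(p_[2]))"
```

```text
clock: 13.2
tool_pos: [0.5683, -0.2274, 0.261]
tool_rot: [1.971, 2.441, 0.001]
force: [0.1, 0.8, 0.3]
opening: 0.0871
grasp_force: 0.0
pos [ 0.5683 -0.2274  0.261 ] shift cm [ 0.06 -0.22 13.1 ]
turn [ 0.18  0.16 -0.06] shift after turn [ 0.02 -0.18 13.1 ]
```

```bash
python3 -m jog '[[[0,0,0],[0,-0.15,2],1],[[0,0,0],[0,0,3],1],[[0,0,0],[0,0,3],1],[[0,0,0],[0,0,2],1],[[0,0,0],[0,0,1.5],1],[[0,0,0],[0,0,0.7],1],[[0,0,0],[0,0,0],1],[[0,0,0],[0,0,0],1]]'
python3 -c "
from h import *
t=ext((0,-54,0));t[2]=.133;go(t,np.degrees(p_[2]))"
```

```text
clock: 14.0
tool_pos: [0.5665, -0.2275, 0.1377]
tool_rot: [1.972, 2.443, 0.001]
force: [0.9, 0.1, 0.8]
opening: 0.0872
grasp_force: 0.0
pos [ 0.5665 -0.2275  0.1377] shift cm [-0.   -0.    0.47]
turn [ 0.1   0.09 -0.06] shift after turn [-0.   -0.    0.47]
```

```bash
python3 -m jog '[[[0,0,0],[0,0,0.4],1],[[0,0,0],[0,0,0],0],[[0,0,0],[0,0,0],0],[[0,0,0],[0,0,0],0],[[0,0,0],[0,0,0],0],[[0,0,0],[0,0,0],0],[[0,0,0],[0,0,0],0],[[0,0,0],[0,0,0],0]]' 20
```

```text
clock: 14.8
tool_pos: [0.5657, -0.227, 0.1322]
tool_rot: [1.973, 2.444, 0.0]
force: [-0.7, 0.2, -1.0]
opening: 0.0399
grasp_force: 20.0
```

The tab is gripped at a 40 mm opening. Next I draw it straight up.

```bash
python3 -m jog '[[[0,0,0],[0,0,-1],0],[[0,0,0],[0,0,-2],0],[[0,0,0],[0,0,-2.5],0],[[0,0,0],[0,0,-2.5],0],[[0,0,0],[0,0,-2.5],0],[[0,0,0],[0,0,-2.5],0],[[0,0,0],[0,0,-2.5],0],[[0,0,0],[0,0,-2.5],0],[[0,0,0],[0,0,-2],0],[[0,0,0],[0,0,-1],0]]'
python3 -c "
from h import *
C=cam('scene');im=capture('scene')[...,::-1];cv2.imwrite('pics/s5.png',im)
t=np.array([.54,.287,.345]);go(t,np.degrees(p_[2]))
capture('top')
for n in('top','scene'):
  for l,z in(('tray',0),('stop_top',.172)):
    for r in tip_of(n,l)[:1]:print(n,l,r['p'],at_z(cam(n),r['xy'],z).round(3))
"
```

```text
clock: 15.8
tool_pos: [0.566, -0.2273, 0.3452]
tool_rot: [1.971, 2.442, 0.001]
force: [0.1, -0.4, -1.9]
opening: 0.0399
grasp_force: 20.0
pos [ 0.5662 -0.2275  0.3459] shift cm [ 5.084e+01  8.280e+00 -3.000e-02]
turn [ 0.19  0.18 -0.07] shift after turn [50.83  8.34  0.09]
top tray 0.75 [0.535 0.294 0.   ]
top stop_top 0.49 [ 0.57  -0.05   0.172]
scene tray 0.94 [0.557 0.296 0.   ]
scene stop_top 0.5 [ 0.561 -0.057  0.172]
```

View pics/s5.png

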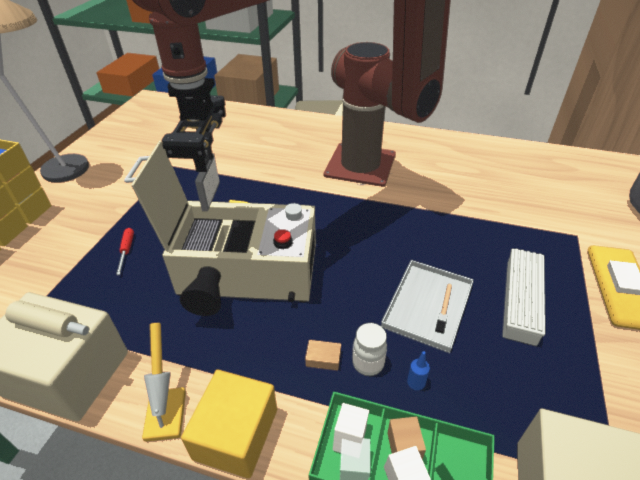

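The scene view shows the filter out and hanging upright at (207,180), the flap standing open, the stop down and the tray untouched at (428,305). Next I carry it to the tray.

```bash
python3 -m jog '[[[0,0,0],[1,0.1,0],0],[[0,0,0],[2,0.3,0],0],[[0,0,0],[3,0.5,0],0],[[0,0,0],[3,0.5,0],0],[[0,0,0],[3,0.5,0],0],[[0,0,0],[3,0.5,0],0],[[0,0,0],[3,0.5,0],0],[[0,0,0],[3,0.5,0],0],[[0,0,0],[3,0.5,0],0],[[0,0,0],[3,0.5,0],0]]' 25
python3 -m jog '[[[0,0,0],[3,0.5,0],0],[[0,0,0],[3,0.5,0],0],[[0,0,0],[3,0.5,0],0],[[0,0,0],[3,0.5,0],0],[[0,0,0],[3,0.5,0],0],[[0,0,0],[3,0.5,0],0],[[0,0,0],[2.5,0.4,0],0],[[0,0,0],[1.5,0.3,0],0],[[0,0,0],[1,0.1,0],0],[[0,0,0],[0,0,0],0]]'
python3 -c "
from h import *
t=np.array([.543,.289,.27]);go(t,np.degrees(p_[2]));print(readout.get_obs()['joint_pos'])"
```

```text
clock: 17.1
tool_pos: [0.5506, 0.049, 0.342]
tool_rot: [-1.972, -2.445, -0.0]
force: [0.5, 0.1, -2.1]
opening: 0.0401
grasp_force: 25.0
clock: 18.1
tool_pos: [0.5397, 0.2801, 0.3419]
tool_rot: [-1.971, -2.446, 0.001]
force: [0.0, 0.3, -1.7]
opening: 0.0396
grasp_force: 25.0
pos [0.5397 0.2801 0.3419] shift cm [0.8  0.52 7.19]
turn [-0.03 -0.    0.03] shift after turn [0.8  0.51 7.19]
[3.49071766e-01 1.36706714e-01 1.44667822e+00 1.16953081e-04
 1.55875581e+00 1.35062537e-01]
```

```bash
python3 -m jog '[[[0,0,0],[0.4,0.3,1],0],[[0,0,0],[0.4,0.2,2],0],[[0,0,0],[0,0,2],0],[[0,0,0],[0,0,1.5],0],[[0,0,0],[0,0,0.5],0],[[0,0,0],[0,0,0],0],[[0,0,0],[0,0,0],0],[[0,0,0],[0,0,0],0],[[0,0,0],[0,0,0],0]]'
python3 -c "
from h import *
cv2.imwrite('pics/s6.png',capture('scene')[...,::-1]);go([.543,.289,.27],np.degrees(p_[2]))"
```

```text
clock: 19.0
tool_pos: [0.5441, 0.288, 0.2733]
tool_rot: [1.973, 2.444, 0.003]
force: [0.1, -0.1, -1.7]
opening: 0.0393
grasp_force: 25.0
pos [0.5439 0.288  0.2731] shift cm [ 0.12 -0.07  0.31]
turn [ 0.08 -0.01 -0.07] shift after turn [ 0.12 -0.07  0.31]
```

View pics/s6.png

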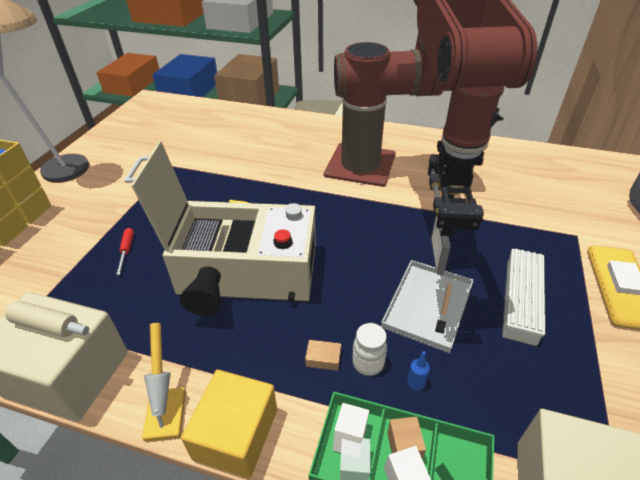

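The final view shows the filter held upright at (441,250) above the middle of the tray, the flap open, the stop down and everything else undisturbed.

```bash
python3 -m jog '[[[0,0,0],[0,0,0],0],[[0,0,0],[0,0,0],0],[[0,0,0],[0,0,0],0],[[0,0,0],[0,0,0],0]]' && python3 -c "
from workcell import arm;print(arm.sign_off())"
```

```text
clock: 19.45
tool_pos: [0.5435, 0.2879, 0.2721]
tool_rot: [-1.973, -2.444, 0.0]
force: [-0.8, -0.9, -1.2]
opening: 0.0395
grasp_force: 25.0
the job is handed in; nothing more can be done
None
```

The job is handed in at about 19 s: the stop is pressed down, the flap stands open at about 98°, and the filter is held upright and still over the middle of the tray, its bottom edge about 16 cm above the bench.

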